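# Set out the junk-model castle on its card

### The arm

A 6-joint arm with a two-finger parallel gripper is mounted at the origin on the work surface. World frame = base frame: x ahead of the robot, y to its left, z up, the work surface at z = 0. Lengths are in m, angles in rad, forces in N, time in s.
With the tool pointing down it reaches from about 0.425 to 0.95 m from the base axis. Payload 3.5 kg.
Tool frame: the origin (TCP) lies midway between the tips of the shut fingers; the grasp point (between the pads) lies 19 mm behind it; z points along the fingers, y is the line along which they close (so a half turn about z gives the same grasp; the last joint's range is limited). The gripper opens to 85 mm and grips with 20 to 120 N. Pads are 22 mm wide; open, the fingers measure 114 mm over their backs; the gripper's body (76 mm by 85 mm) begins 54 mm behind the grasp point. The pads swing forward as they close: fully open they stand 13 mm farther back than shut.
Start: joints at [1.107, 0.286, 1.577, -0, 1.279, -0.15], TCP at [0.208, 0.642, 0.231] pointing down, gripper open.
Joint ranges: [-2.77, 2.77], [-0.9, 2.22], [0.21, 2.48], [-1.53, 4.67], [0.24, 2.81], [-2.84, 2.84]. Speed limits (rad/s): [2.79, 2.79, 3.14, 3.14, 3.14, 3.14].

### API

Orientations are given as a unit quaternion [x, y, z, w].
In Python, from plant import ctrl, cams, order gives the robot as it stands.
- The arm moves only by the tool move_arm, never from a script. Its argument "plan" is one flat list of numbers, 7 for each row, row after row: the shift along the world's x, y, z in mm, then the turn, a rotation vector about the world's x, y, z in degrees, then the finger opening in mm, from 0 to 85.4. A call has 1 to 12 rows; each row shifts and turns the commanded pose from where the row before left it; what a row does not reach is not made up. A row lasts 1/10 s, in which the tool goes at most 50 mm and 8.59 degrees, less where a joint would pass 70% of its speed; a pose out of reach is approached as far as the arm can. A call is refused whole if a number of a shift passes 50 or a number of a turn 8.59, either way. A call with a gripper value outside its range is refused whole. The fingers move at their own pace and stop on an object; "newtons" is the grip in N (left out, the last holds). Time passes only in rows, so rows that do not move let the fingers close. It gives the time, the measured TCP pose, the force, the opening and the grip force at its end, in the units of the state.
- ctrl.get_state(): the state, without advancing time (a new reading comes with each control period).
- cams.read_camera(name): name is "side" or "top"; returns a dict with "color" (420x560x3 uint8, red, green, blue), "fov_y" (degrees; the focal length in pixels is half the picture's height over the tangent of half this angle, whatever the lens; pixels are square), "cx", "cy" (the principal point, pixels), "origin" and "orientation" of the camera in the world. Camera axes: x right, y up, looking along -z (the intrinsics and any distortion apply to the point x, -y, -z); pixel columns grow to the right and rows downward; lengths in m; the calibration is good to about 2 mm. A picture is of the moment at which its call begins. There is no depth.
- order.sign_off(): hands the job in; it is judged then, once.
The state is a dict: "time": time; "qpos": joint angles; "dq": joint speeds; "joint_efforts": joint torques, N m; "eef_pos": TCP position; "tcp_rot": TCP orientation; "contact_force": force on the tool from outside, world axes, zero at the start; "wrist_torque": the same for the moment, N m; "opening": opening from 0.0 (shut) to 1.0 (fully open); "finger_force": force on a finger pad.
Only numpy, scipy, OpenCV 4.12 (cv2) and the standard library are available. Lean on these libraries where they do the work, as an engineer would, in place of code of your own. Each camera call takes 0.05 s, during which the arm holds its last target. There are 200 camera calls.

### The job

Set out the junk-model castle on its card ready for gluing, each piece upright in the middle of its white paper square: the cardboard tube to the left of the gatehouse (seen from the robot, looking at the gate), the tin to the right of it, and the carton behind it, with its broad side parallel to the back of the gatehouse; the pointed roof goes centred on top of the tube. The glue bottle stands in front of the tin in the tray: move it out of the way on to the cork coaster, in the middle, and leave it there, never laying it over. Let go of everything.

Things in the scene. Friction and masses are not known exactly. Their poses are not given: they have to be found in the camera images.
- board: Fixed tan card, 190 (x) by 260 (y) by 6 mm; origin under its centre. Glued on: a dark brown gatehouse 50 x 50 mm, top 76 mm above the table, at x=-45 mm, y=0, a black gate on its -x face (front, towards the robot). Three equal flat white paper squares of 72 mm: left of the gatehouse (x=-45, y=+88), right (x=-45, y=-88), behind (x=+55, y=0). Left is +y, seen from the robot looking at the gate.
- coaster: Fixed round cork coaster, 84 mm across, 5 mm thick; origin under its centre. It lies on one side of the card and the tray on the other.
- tray: Fixed shallow grey plastic tray, 150 mm (its x) by 90 mm (its y), lip 14 mm high, floor 4 mm thick; origin under its centre. At the start the glue bottle stands in its front half (-x, nearer the robot) and the tin close behind it (+x), about 18 mm apart.
- bottle_mid (a point): Tall white glue bottle, round, 48 mm across in its lower part (straight up to 85 mm at least), narrowing to a capped neck, 150 mm tall, 0.1 to 0.25 kg. Point on its axis 75 mm above its foot; z up along the axis.
- tin_mid (a point): Low round bare-metal tin, 56 mm across, 50 mm tall, about 0.1 kg. Point at its centre, 25 mm above its foot; z along its axis.
- tube_mid (a point): Tan cardboard tube standing upright, 44 mm across, 100 mm tall, with a dark round mouth on top, which carries things like a flat top; about 0.07 kg. Point at its centre, 50 mm above its foot; z along its axis.
- carton_mid (a point): Small off-white carton standing upright, 44 mm (x) by 66 mm (y) and 75 mm tall, about 0.1 kg. Point at its centre, 37.5 mm above its foot; x across the narrow width, y along the broad width, z up.
- roof_mid (a point): Pale grey plastic cap shaped as a pointed roof: a straight round skirt 50 mm across and 24 mm high with a cone on it, 45 mm tall in all; flat underneath, about 0.04 kg. Point on its axis 22.5 mm above its foot; z along its axis.
There are look-alikes about, which are no part of the job. Leave any orange look-alike of the part that bears roof_mid alone.

How it is judged:
By the outcome, as a careful person would: the job done as asked, in the order asked, and still so for the second after the job is handed in, with the robot touching nothing.
It also fails if it takes over 144 s, if anything falls off the work surface, if the arm or the gripper's body presses on something with over 40 N, if the wrist force passes 120 N, or if a joint passes its speed limit or range.

## Working session

There is one attempt and no reset: what is moved stays moved. The work goes in short steps, Python scripts to look and compute and a tool call to move; the robot and the scene stay as the last step left them, time stands still between calls to the robot, and variables do not carry over. Pictures are saved under pics/ and viewed, at most 16 in all, crops included, and the job is handed in when it is done.

Besides the shell and the picture viewer there is one more tool, called after ">>>" as a command line: name --argument value ..., lists and objects as JSON in quotes. move_arm: Moves the arm, as the interface text tells. Its arguments: {"type":"object","properties":{"plan":{"type":"array","items":{"type":"number"}},"newtons":{"type":"number"}},"required":["plan"]}

```bash
mkdir -p pics; cat > h.py <<'E'
import numpy as np, cv2
from plant import ctrl, cams, order
from scipy.spatial.transform import Rotation as R
def shot(n,f=None):
    d=cams.read_camera(n)
    if f: cv2.imwrite('pics/'+f,d['color'][:,:,::-1])
    return d
def ray(d,u,v):
    f=210/np.tan(np.radians(d['fov_y'])/2)
    p=np.array([(u-d['cx'])/f,-(v-d['cy'])/f,-1.])
    return np.array(d['origin']),R.from_quat(d['orientation']).apply(p)
def onz(d,u,v,z):
    o,r=ray(d,u,v); return o+r*(z-o[2])/r[2]
def proj(d,p):
    f=210/np.tan(np.radians(d['fov_y'])/2)
    c=R.from_quat(d['orientation']).inv().apply(np.array(p)-d['origin'])
    return d['cx']-f*c[0]/c[2], d['cy']+f*c[1]/c[2]
E
python3 - <<'E'
from h import *
for n in('top','side'):
    d=shot(n,n+'0.png'); print({k:v for k,v in d.items() if k!='color'})
print(ctrl.get_state())
E
```

```text
{'fov_y': 54.76662418073476, 'cx': 279.58727710045974, 'cy': 206.41053011156473, 'origin': array([ 0.32715203, -0.00682448,  1.0539515 ]), 'orientation': array([ 0.05639745, -0.04543956, -0.70254378,  0.70794549])}
{'fov_y': 50.97915878671118, 'cx': 274.33392677629547, 'cy': 208.3936158024133, 'origin': array([ 0.41269495, -0.63031703,  0.78573909]), 'orientation': array([ 0.3588222 , -0.02059837, -0.04761358,  0.93196313])}
{'time': 0.1, 'qpos': array([ 1.10702049e+00,  2.87106081e-01,  1.57804103e+00,  3.84734815e-05,
        1.27860381e+00, -1.49976533e-01]), 'dq': array([ 0.00092598, -0.00134816, -0.003501  , -0.00078237,  0.00064076,
        0.00158014]), 'joint_efforts': array([ 1.67885384e-03, -4.07295907e+01, -2.93699223e+01, -1.05430379e-04,
        3.43066429e-03,  3.53285252e-06]), 'eef_pos': array([0.20803307, 0.64151474, 0.23006052]), 'tcp_rot': array([ 1.56262100e-01,  9.87715035e-01, -1.02315532e-03, -3.43542089e-04]), 'contact_force': array([0.80189606, 0.70107467, 0.45567846]), 'wrist_torque': array([ 0.05086129, -0.05897932,  0.03446003]), 'finger_force': 0.0, 'opening': 1.00098120774157}
```

View pics/top0.png

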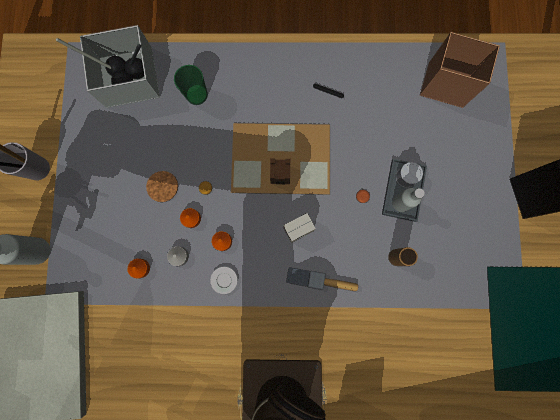

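View pics/side0.png

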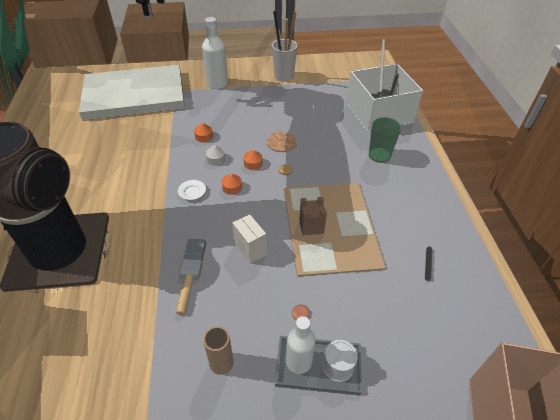

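Candidates, as top-view pixels:
- **Roof:** the pale grey cap at (177,256). The orange caps at (190,217), (222,241) and (138,268) are look-alikes.
- **Tube:** tan with a dark mouth at (403,257), not the green cup at (192,84).
- **Coaster:** the cork disc at (162,186), not the white dish at (224,279) or the small item at (206,187).
- **Carton:** (300,227).
- **Bottle and tin:** (410,195) and (411,173) in the tray. The bottle at the left edge (20,250) is a look-alike.

I'll check these choices in one close crop.

```bash
python3 - <<'E'
from h import *
t=cv2.imread('pics/top0.png');s=cv2.imread('pics/side0.png')
cv2.imwrite('pics/tc.png',cv2.resize(t[115:305,125:440],(800,483),interpolation=cv2.INTER_CUBIC))
cv2.imwrite('pics/sc.png',cv2.resize(s[110:400,165:395],(476,600),interpolation=cv2.INTER_CUBIC))
E
```

```text
(no output)
```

View pics/tc.png

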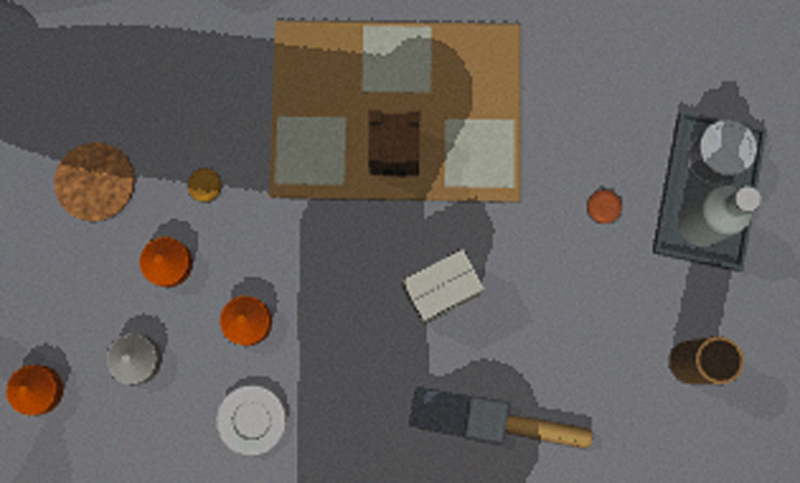

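View pics/sc.png

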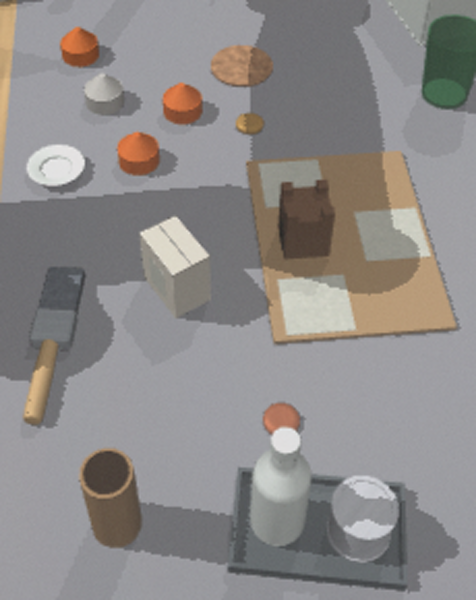

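The crop shows one pale grey roof at crop (134,359). The tube mouth is at (719,360), the bottle cap at (748,199), the tin top at (728,147), the carton top around (444,286) and the cork coaster at (94,182). The choices hold. Next I turn these pixels into positions from both views.

```bash
cat > m.py <<'E'
from h import *
t=shot('top');s=shot('side')
T=lambda u,v,z:onz(t,(u+.5)/2.54-.5+125,(v+.5)/2.542-.5+115,z)
S=lambda u,v,z:onz(s,(u+.5)/2.07-.5+165,(v+.5)/2.069-.5+110,z)
np.set_printoptions(precision=4,suppress=True)
def p(n,a,b,z):
    print(n,T(*a,z)[:2] if a else '',S(*b,z)[:2] if b else '')
p('sqL',(311,151),(292,184),.006);p('sqR',(480,153.5),(317,305),.006);p('sqB',(397,59),(393,234),.006)
p('bTL',(277,19),(403,153),.006);p('bTR',(520,24),(457,327),.006);p('bBR',(520,202),(273,341),.006);p('bBL',(269,196),(247,162),.006)
p('coast',(94,182),(241,66),.005)
p('apex',(125,358),(104,73),.045)
p('roofskirt',(134,359),None,.015)
c=[]
for a,b in zip([(404,286),(464,250),(484,288),(424,322)],[(141,232),(176,219),(209,258),(173,272)]):p('cart',a,b,.075)
p('tube',(719,360),(108,472),.1)
p('cap',(748,199),(286,437),.15)
p('tin',(728,147),(364,505),.05)
p('trayTL',(680,105),(402,484),.014);p('trayTR',(764,131),(407,580),.014);p('trayBR',(742,270),(230,571),.014);p('trayBL',(654,253),(237,470),.014)
# gripped bottle foot check: colour masks
E
python3 m.py
```

```text
sqL [0.565  0.0968] [0.5686 0.0949]
sqR [ 0.5633 -0.0791] [ 0.5683 -0.0806]
sqB [0.6646 0.008 ] [0.6696 0.0073]
bTL [0.7081 0.1358] [0.7108 0.1328]
bTR [ 0.7034 -0.1218] [ 0.707  -0.1225]
bBR [ 0.5125 -0.1201] [ 0.5162 -0.1204]
bBL [0.5172 0.1393] [0.5202 0.1364]
coast [0.5311 0.3225] [0.5337 0.3178]
apex [0.3487 0.2706] [0.3544 0.2725]
roofskirt [0.3484 0.2698] 
cart [ 0.4184 -0.0015] [ 0.3909 -0.0207]
cart [ 0.4533 -0.0587] [ 0.4277 -0.0067]
cart [ 0.417  -0.0777] [ 0.457  -0.0616]
cart [ 0.3843 -0.0207] [ 0.4201 -0.0756]
tube [ 0.3503 -0.2905] [ 0.3551 -0.292 ]
cap [ 0.4909 -0.3064] [ 0.495  -0.3019]
tin [ 0.5613 -0.3219] [ 0.5639 -0.3187]
trayTL [ 0.6139 -0.2855] [ 0.609  -0.2877]
trayTR [ 0.5868 -0.3707] [ 0.5936 -0.3709]
trayBR [ 0.4428 -0.3425] [ 0.448  -0.3485]
trayBL [ 0.4595 -0.2544] [ 0.4638 -0.2595]
```

>>> move_arm --plan '[32,-32,0,0,0,-4.65,85,32,-32,0,0,0,-4.65,85,32,-32,0,0,0,-4.65,85,32,-32,0,0,0,-4.65,85,32,-32,0,0,0,-4.65,85,32,-32,0,0,0,-4.65,85,20,-42,0,0,0,-4.65,85,20,-42,0,0,0,-4.65,85,20,-42,0,0,0,-4.65,85,20,-42,0,0,0,-4.65,85,20,-42,0,0,0,-4.65,85,20,-42,0,0,0,-4.65,85]' --newtons 40

```text
time: 1.4
eef_pos: [0.5207, 0.1962, 0.2313]
tcp_rot: [0.602, 0.799, 0.0, 0.0]
contact_force: [-1.2, 0.1, -0.3]
opening: 1.002
finger_force: 0.0
```

>>> move_arm --plan '[0,-49,0,0,0,-4.65,85,0,-49,0,0,0,-4.65,85,0,-49,0,0,0,-4.65,85,0,-49,0,0,0,-4.65,85,-21,-36,0,0,0,-4.65,85,-21,-36,0,0,0,-4.65,85,-21,-36,0,0,0,-4.65,85,-21,-36,0,0,0,-4.65,85,-21,-36,0,0,0,-4.65,85,-21,-36,0,0,0,-4.65,85,-21,-36,0,0,0,-4.65,85,-21,-36,0,0,0,-4.65,85]'

```text
time: 2.6
eef_pos: [0.3512, -0.2871, 0.2314]
tcp_rot: [0.905, 0.424, 0.0, 0.0]
contact_force: [1.1, -0.2, -0.2]
opening: 0.996
finger_force: 0.0
```

>>> move_arm --plan '[1,-4,-40,0,0,0,85,0,0,-40,0,0,0,85,0,0,-40,0,0,0,85,0,0,-40,0,0,0,85,0,0,-20,0,0,0,85,0,0,0,0,0,0,85]'

```text
time: 3.2
eef_pos: [0.3512, -0.2874, 0.0479]
tcp_rot: [0.905, 0.426, -0.001, -0.004]
contact_force: [0.1, 0.7, 0.8]
opening: 0.997
finger_force: 0.0
```

```bash
python3 - <<'E'
from h import *
a=shot('side')['color'][:,:,::-1];b=shot('top')['color'][:,:,::-1]
k=lambda i:cv2.resize(i,(400,480),interpolation=cv2.INTER_CUBIC)
cv2.imwrite('pics/g1.png',np.hstack([k(a[270:420,150:275]),k(b[190:310,350:450])]))
E
```

```text
(no output)
```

View pics/g1.png

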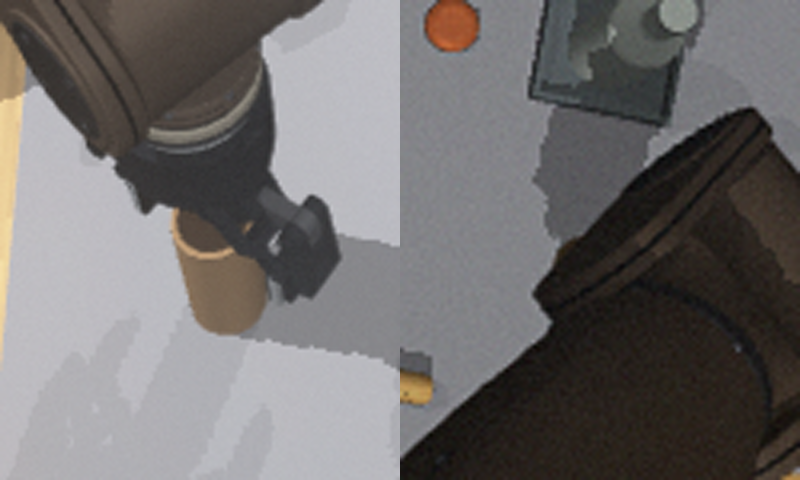

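The side crop shows the fingers either side of the tube and nothing touching, so I'm closing.

>>> move_arm --plan '[0,0,0,0,0,0,30,0,0,0,0,0,0,30,0,0,0,0,0,0,30,0,0,0,0,0,0,30,0,0,0,0,0,0,30,0,0,0,0,0,0,30,0,0,0,0,0,0,30]' --newtons 35

```text
time: 4.0
eef_pos: [0.3539, -0.2907, 0.0528]
tcp_rot: [0.905, 0.426, 0.0, 0.001]
contact_force: [-1.5, 1.7, 6.0]
opening: 0.51
finger_force: 35.1
```

```bash
python3 - <<'E'
from h import *
s=ctrl.get_state();print(s['eef_pos'],s['qpos'],s['opening']*85.4,s['finger_force'])
E
```

```text
[ 0.35390712 -0.29071671  0.05278531] [-9.09763709e-01  4.14331286e-02  2.22060025e+00 -1.07966642e-04
  8.77753219e-01 -2.18998765e-01] 43.53033812893336 35.11615812778473
```

>>> move_arm --plan '[0,0,35,0,0,0,30,0,0,35,0,0,0,30,0,0,35,0,0,0,30,22,38,0,0,0,5,30,22,38,0,0,0,5,30,22,38,0,0,0,5,30,22,38,0,0,0,5,30,22,38,0,0,0,5,30,22,38,0,0,0,5,30,22,38,0,0,0,5,30,22,38,0,0,0,5,30,22,38,0,0,0,5,30]'

```text
time: 5.2
eef_pos: [0.5519, 0.0539, 0.1563]
tcp_rot: [0.671, 0.741, 0.0, 0.0]
contact_force: [-0.2, -0.2, -0.3]
opening: 0.507
finger_force: 35.7
```

>>> move_arm --plan '[16,44,0,0,0,5,30,0,0,-30,0,0,0,30,0,0,-20,0,0,0,30,0,0,-10,0,0,0,30,0,0,0,0,0,0,30,0,0,0,0,0,0,30]'

```text
time: 5.8
eef_pos: [0.5678, 0.0957, 0.097]
tcp_rot: [0.64, 0.768, 0.0, 0.0]
contact_force: [0.9, 0.4, -0.6]
opening: 0.507
finger_force: 35.8
```

```bash
python3 - <<'E'
from h import *
a=shot('side')['color'][:,:,::-1];b=shot('top')['color'][:,:,::-1]
k=lambda i:cv2.resize(i,(400,480),interpolation=cv2.INTER_CUBIC)
cv2.imwrite('pics/g2.png',np.hstack([k(a[150:300,265:390]),k(b[100:220,220:320])]))
print(ctrl.get_state()['eef_pos'])
E
```

```text
[0.56840325 0.09566    0.09792231]
```

View pics/g2.png

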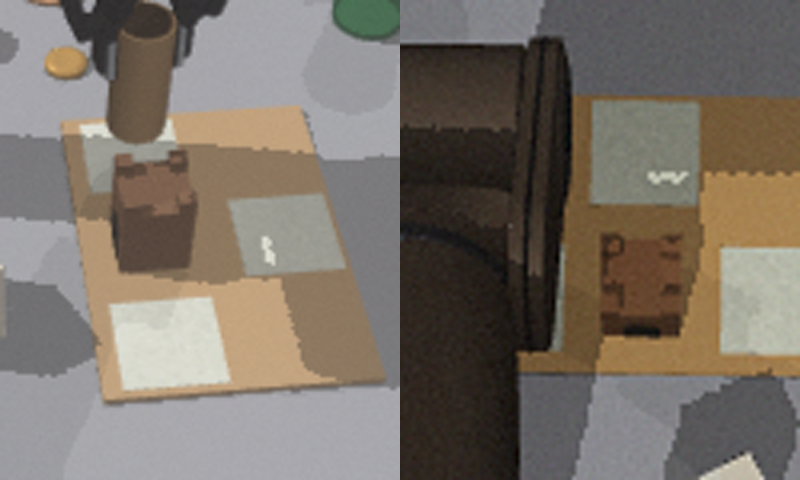

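The tube hangs upright over the left square, with its foot at about side-crop (135,130). Next I lower it.

>>> move_arm --plan '[-1,0,-25,0,0,0,30,0,0,-10,0,0,0,30,0,0,-3,0,0,0,30,0,0,0,0,0,0,30,0,0,0,0,0,0,30,0,0,0,0,0,0,30]'

```text
time: 6.5
eef_pos: [0.5668, 0.096, 0.0588]
tcp_rot: [0.64, 0.768, 0.0, 0.0]
contact_force: [0.6, -0.5, -1.1]
opening: 0.504
finger_force: 35.5
```

>>> move_arm --plan '[0,0,0,0,0,0,60,0,0,0,0,0,0,60,0,0,0,0,0,0,70,0,0,0,0,0,0,70,0,0,30,0,0,0,70,0,0,40,0,0,0,70,0,0,40,0,0,0,70,0,0,40,0,0,0,70]'

```text
time: 7.3
eef_pos: [0.566, 0.096, 0.2097]
tcp_rot: [0.64, 0.768, -0.0, -0.0]
contact_force: [0.6, 0.0, -0.5]
opening: 0.821
finger_force: 0.0
```

>>> move_arm --plan '[-4,-34,30,0,0,8,85,-4,-34,20,0,0,8,85,-4,-34,10,0,0,8,85,-4,-34,0,0,0,8,85,-4,-34,0,0,0,8,85,-4,-34,0,0,0,8,85,-5,-34,0,-4.5,-7.29,0,85,-5,-34,0,-4.5,-7.29,0,85,-5,-34,0,-4.5,-7.29,0,85,-5,-34,0,-4.5,-7.29,0,85,-5,-34,0,-4.5,-7.29,0,85,-5,-37,0,-4.5,-7.29,0,85]'

```text
time: 8.5
eef_pos: [0.5156, -0.2963, 0.2669]
tcp_rot: [0.246, 0.881, -0.105, 0.39]
contact_force: [0.7, 0.5, -0.6]
opening: 1.0
finger_force: 0.0
```

>>> move_arm --plan '[0,0,0,-4.5,-7.29,0,85,0,0,0,0,0,0,85,0,0,0,0,0,0,85,0,0,0,0,0,0,85]'

```text
time: 8.9
eef_pos: [0.5212, -0.2928, 0.2696]
tcp_rot: [0.235, 0.866, -0.108, 0.428]
contact_force: [0.3, -0.0, -0.3]
opening: 0.997
finger_force: 0.0
```

```bash
python3 - <<'E'
from h import *
b=shot('side','b1.png');t=shot('top','t1.png')
s=ctrl.get_state();print(s['eef_pos'],s['qpos']);print(R.from_quat(s['tcp_rot']).as_matrix())
# tube check in top: dark mouth
h=cv2.cvtColor(t['color'],cv2.COLOR_RGB2HSV)
E
```

```text
[ 0.5213386  -0.29274377  0.26959459] [-0.76605344 -0.30274919  2.27289622  0.64686372  0.33625648 -2.32940193]
[[-0.52266356  0.49954147  0.69085535]
 [ 0.31409576  0.86617937 -0.38868644]
 [-0.79256965  0.0138425  -0.60962425]]
```

View pics/b1.png

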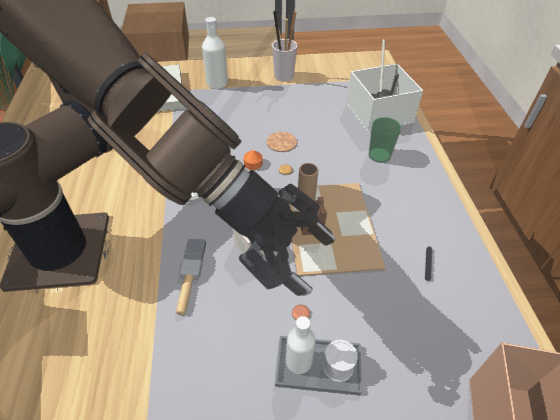

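The side view shows the tool above the tray, held at about 52° tilt by the wrist limit. I'll go back to pointing straight down and hold the bottle by its capped neck, which leaves room under the palm.

>>> move_arm --plan '[-4,-2,0,3.68,6.52,0,85,-4,-2,0,3.68,6.52,0,85,-4,-2,0,3.68,6.52,0,85,-4,-2,0,3.68,6.52,0,85,-4,-1,0,3.68,6.52,0,85,-4,-1,0,3.68,6.52,0,85,-4,-1,0,3.68,6.52,0,85,0,0,0,0,0,0,85,0,0,0,0,0,0,85]'

```text
time: 9.9
eef_pos: [0.4945, -0.3029, 0.2681]
tcp_rot: [0.262, 0.965, -0.0, 0.01]
contact_force: [-0.5, -0.3, 0.0]
opening: 0.996
finger_force: 0.0
```

```bash
python3 - <<'E'
from h import *
s=ctrl.get_state();print(s['eef_pos'],s['qpos']);M=R.from_quat(s['tcp_rot']);print(M.as_matrix())
y=M.as_matrix()[:,1];z=M.as_matrix()[:,2]
a=np.arctan2(y[1],y[0]);D=np.array([[np.sin(a),np.cos(a),0],[-np.cos(a),np.sin(a),0],[0,0,-1]]);
print((R.from_matrix(D)*M.inv()).as_rotvec(degrees=True),np.degrees(a))
b=shot('side','b2.png');
cv2.imwrite('pics/b2c.png',cv2.resize(b['color'][200:400,200:400,::-1],(600,600)))
E
```

```text
[ 0.49451299 -0.30287123  0.26805375] [-0.72806321  0.03999604  1.7881663   0.00866549  1.29514552 -1.77082168]
[[-0.86245721  0.50576554  0.01920353]
 [ 0.50575132  0.86265881 -0.00594839]
 [-0.01957459  0.00458198 -0.9997979 ]]Traceback (most recent call last):
  File "<stdin>", line 5, in <module>
  File "scipy/spatial/transform/_rotation.pyx", line 1143, in scipy.spatial.transform._rotation.Rotation.from_matrix
ValueError: Non-positive determinant (left-handed or null coordinate frame) in rotation matrix 0: [[ 0.86266787  0.50577085  0.        ]
 [-0.50577085  0.86266787  0.        ]
 [ 0.          0.         -1.        ]].
```

>>> move_arm --plan '[-1.5,-1,-40,0.34,1.1,0,85,0,0,-40,0,0,0,85,0,0,-30,0,0,0,85,0,0,-20,0,0,0,70,0,0,-18,0,0,0,60,0,0,0,0,0,0,60,0,0,0,0,0,0,60]'

```text
time: 10.6
eef_pos: [0.4922, -0.3034, 0.1209]
tcp_rot: [0.262, 0.965, 0.0, -0.0]
contact_force: [0.3, 0.2, 0.7]
opening: 0.704
finger_force: 0.0
```

```bash
python3 - <<'E'
from h import *
b=shot('side');s=ctrl.get_state();print(s['eef_pos'],s['contact_force'],s['tcp_rot'])
cv2.imwrite('pics/b2c.png',cv2.resize(b['color'][250:410,220:400,::-1],(675,600),interpolation=cv2.INTER_CUBIC))
E
```

```text
[ 0.49277186 -0.30397372  0.12172424] [ 0.41618829  0.49383642 -0.04367899] [ 2.62158902e-01  9.65024491e-01 -1.97794161e-04  6.34514918e-04]
```

View pics/b2c.png

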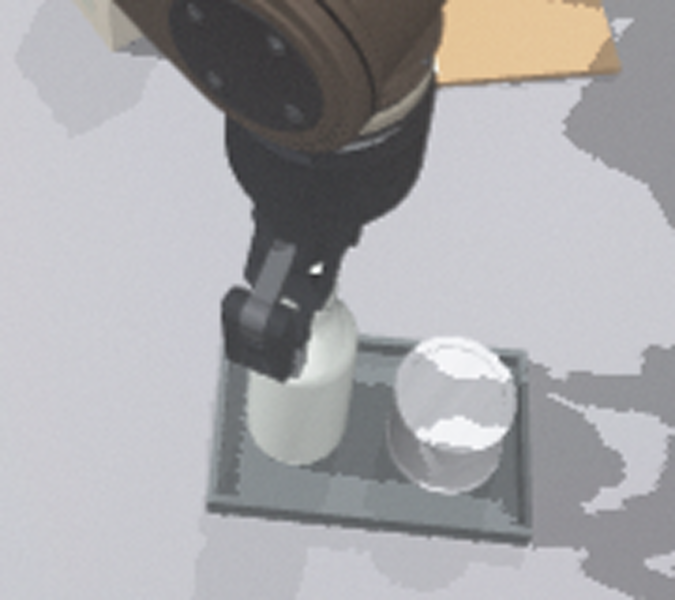

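The fingers straddle the bottle's neck at about crop (320,280) and the tin behind is clear. I'm closing gently.

>>> move_arm --plan '[0,0,0,0,0,0,45,0,0,0,0,0,0,32,0,0,0,0,0,0,24,0,0,0,0,0,0,15,0,0,0,0,0,0,10,0,0,0,0,0,0,10,0,0,0,0,0,0,10,0,0,0,0,0,0,10]' --newtons 50

```text
time: 11.45
eef_pos: [0.493, -0.3044, 0.1214]
tcp_rot: [0.262, 0.965, -0.0, 0.0]
contact_force: [0.4, -1.5, 5.2]
opening: 0.246
finger_force: 48.9
```

>>> move_arm --plan '[0,0,10,0,0,0,10,0,0,15,0,0,0,10,0,0,15,0,0,0,10,0,0,0,0,0,0,10,0,0,0,0,0,0,10]'

```text
time: 11.95
eef_pos: [0.4927, -0.304, 0.1612]
tcp_rot: [0.262, 0.965, 0.0, 0.0]
contact_force: [-0.3, 0.2, -1.2]
opening: 0.255
finger_force: 49.0
```

```bash
python3 - <<'E'
from h import *
b=shot('side');s=ctrl.get_state();print(s['eef_pos'],s['contact_force'],s['tcp_rot'])
cv2.imwrite('pics/b3c.png',cv2.resize(b['color'][230:390,220:400,::-1],(675,600),interpolation=cv2.INTER_CUBIC))
E
```

```text
[ 0.49230307 -0.30363786  0.16031376] [-0.30467087  0.23769404 -1.92077949] [ 2.62187948e-01  9.65016550e-01  4.46188161e-04 -5.83216847e-04]
```

View pics/b3c.png

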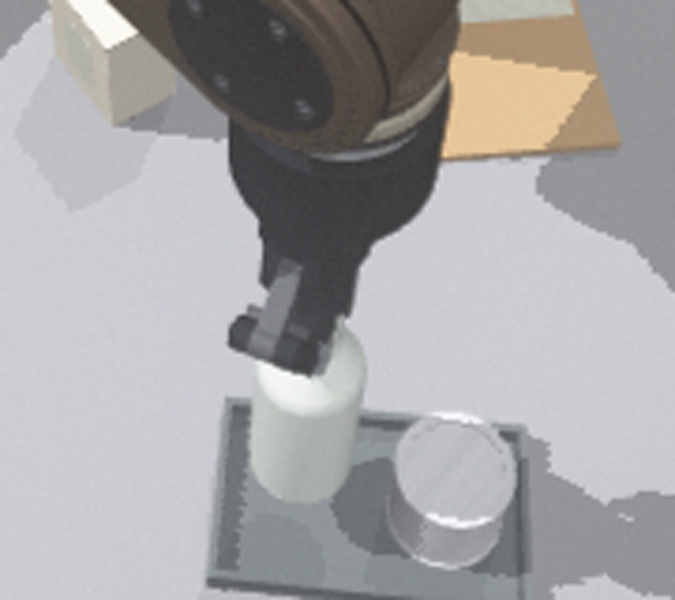

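>>> move_arm --plan '[0,0,35,0,0,0,10,0,0,35,0,0,0,10,0,10,30,0,0,0,10,2.5,25,0,0,0,3.9,10,2.5,39,0,0,0,3.9,10,2.5,39,0,0,0,3.9,10,2.5,39,0,0,0,3.9,10,2.5,39,0,0,0,3.9,10,2.5,39,0,0,0,3.9,10,2.5,39,0,0,0,3.9,10,2.5,39,0,0,0,3.9,10,2.5,39,0,0,0,3.9,10]'

```text
time: 13.2
eef_pos: [0.5143, 0.0448, 0.2594]
tcp_rot: [-0.042, 0.999, 0.0, -0.001]
contact_force: [0.8, 0.2, -1.4]
opening: 0.254
finger_force: 49.2
```

>>> move_arm --plan '[2.5,39,0,0,0,3.9,10,2.5,39,0,0,0,3.9,10,2.5,39,0,0,0,3.9,10,2.5,39,0,0,0,3.9,10,2.5,39,0,0,0,3.9,10,2.5,39,0,0,0,3.9,10,2.5,30,0,0,0,3.9,10,0,13,0,0,0,0,10,0,0,-30,0,0,0,10,0,0,-20,0,0,0,10,0,0,0,0,0,0,10,0,0,0,0,0,0,10]'

```text
time: 14.4
eef_pos: [0.5323, 0.3195, 0.2099]
tcp_rot: [-0.275, 0.961, -0.0, -0.001]
contact_force: [-0.0, -0.5, -1.7]
opening: 0.251
finger_force: 49.2
```

```bash
python3 - <<'E'
from h import *
b=shot('side');s=ctrl.get_state();print(s['eef_pos'],s['contact_force'],s['tcp_rot'],s['opening'])
print(proj(b,(.5325,.32,.005)))
cv2.imwrite('pics/b4c.png',cv2.resize(b['color'][20:180,200:380,::-1],(675,600),interpolation=cv2.INTER_CUBIC))
E
```

```text
[0.53299799 0.3198629  0.21127975] [0.04314077 0.48673578 0.51808829] [-2.75121048e-01  9.61409590e-01  3.41070984e-05 -8.60842404e-05] 0.2523384095467033
(np.float64(280.635903246958), np.float64(141.15485370764557))
```

View pics/b4c.png

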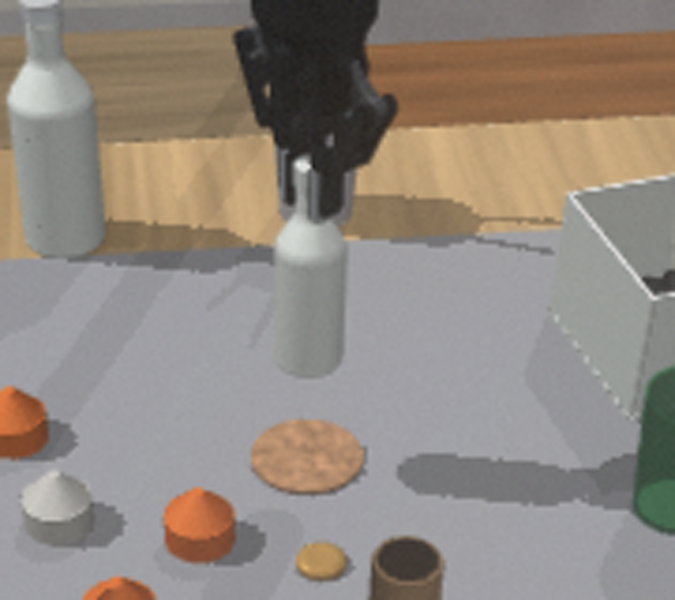

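The bottle hangs upright over the coaster, which is at crop (307,456). Next I lower it, release, and go up.

>>> move_arm --plan '[0,0,-35,0,0,0,10,0,0,-30,0,0,0,10,0,0,-15,0,0,0,10,0,0,-5,0,0,0,10,0,0,-3,0,0,0,10,0,0,0,0,0,0,10,0,0,0,0,0,0,10,0,0,0,0,0,0,10]'

```text
time: 15.25
eef_pos: [0.5332, 0.3205, 0.1238]
tcp_rot: [-0.276, 0.961, 0.0, 0.001]
contact_force: [-0.1, 0.1, -1.6]
opening: 0.254
finger_force: 49.2
```

>>> move_arm --plan '[0,0,0,0,0,0,30,0,0,0,0,0,0,45,0,0,0,0,0,0,60,0,0,0,0,0,0,70,0,0,0,0,0,0,75,0,0,35,0,0,0,75,0,0,45,0,0,0,75,0,0,45,0,0,0,75]'

```text
time: 16.05
eef_pos: [0.5319, 0.3199, 0.2479]
tcp_rot: [-0.276, 0.961, -0.0, -0.002]
contact_force: [0.4, -0.4, -0.2]
opening: 0.878
finger_force: 0.0
```

>>> move_arm --plan '[2,-40,0,0,0,-3.9,85,2,-40,0,0,0,-3.9,85,2,-40,0,0,0,-3.9,85,2,-40,0,0,0,-3.9,85,2,-40,0,0,0,-3.9,85,2,-40,0,0,0,-3.9,85,2,-40,0,0,0,-3.9,85,2,-40,0,0,0,-3.9,85,2,-40,0,0,0,-3.9,85,2,-40,0,0,0,-3.9,85,2,-40,0,0,0,-3.9,85,2,-40,0,0,0,-3.9,85]'

```text
time: 17.25
eef_pos: [0.5563, -0.1614, 0.2475]
tcp_rot: [0.13, 0.991, 0.0, -0.0]
contact_force: [0.9, 0.5, 0.1]
opening: 0.995
finger_force: 0.0
```

>>> move_arm --plan '[2,-40,0,0,0,-3.9,85,2,-40,0,0,0,-3.9,85,1,-40,0,0,0,-3.9,85,1,-40,0,0,0,-3.9,85,0,0,-40,0,0,0,85,0,0,-40,0,0,0,85,0,0,-40,0,0,0,85,0,0,-30,0,0,0,85,0,0,-20,0,0,0,85,0,0,0,0,0,0,85,0,0,0,0,0,0,85]'

```text
time: 18.35
eef_pos: [0.5626, -0.3199, 0.0776]
tcp_rot: [0.262, 0.965, 0.0, -0.001]
contact_force: [0.9, -0.3, -0.4]
opening: 0.994
finger_force: 0.0
```

```bash
python3 - <<'E'
from h import *
b=shot('side');s=ctrl.get_state();print(s['eef_pos'],s['contact_force'],s['tcp_rot'],s['opening'])
cv2.imwrite('pics/c1.png',cv2.resize(b['color'][120:400,180:400,::-1],(471,600),interpolation=cv2.INTER_CUBIC))
E
```

```text
[ 0.56332396 -0.32043512  0.07890259] [-0.04238226  0.35980791 -0.17312113] [ 2.62162019e-01  9.65023676e-01 -8.63053103e-05  6.11266810e-04] 1.0003362922196049
```

View pics/c1.png

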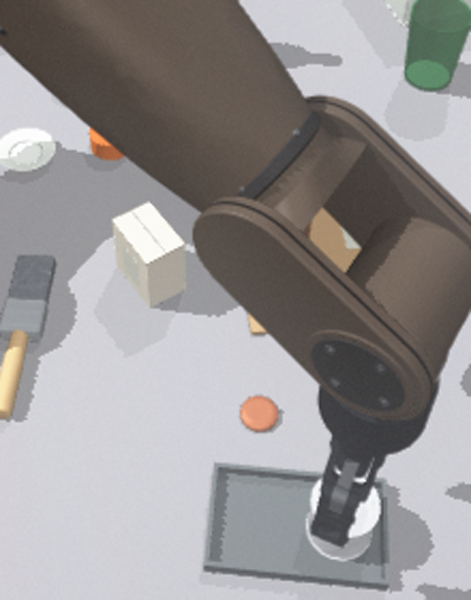

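The gripper is centred over the tin at about crop (342,510). I descend so the fingertips stay above the tray lip, then close.

>>> move_arm --plan '[0,0,-30,0,0,0,85,0,0,-20,0,0,0,85,0,0,-14,0,0,0,85,0,0,0,0,0,0,85,0,0,0,0,0,0,65,0,0,0,0,0,0,50,0,0,0,0,0,0,40,0,0,0,0,0,0,40,0,0,0,0,0,0,40,0,0,0,0,0,0,40]' --newtons 40

```text
time: 19.4
eef_pos: [0.5638, -0.3209, 0.0156]
tcp_rot: [0.262, 0.965, -0.0, 0.001]
contact_force: [-0.7, 0.5, 6.1]
opening: 0.627
finger_force: 42.2
```

>>> move_arm --plan '[0,0,40,0,0,0,40,0,0,40,0,0,0,40,0,34,0,0,0,-8,40,0,34,0,0,0,-8,40,0,34,0,0,0,-8,40,1,34,0,0,0,-8,40,1,34,0,0,0,-8,40,0,34,0,0,0,-8,40,0,37,0,0,0,-8,40,0,0,-40,0,0,0,40,0,0,0,0,0,0,40,0,0,0,0,0,0,40]'

```text
time: 20.6
eef_pos: [0.5634, -0.0785, 0.0525]
tcp_rot: [0.684, 0.729, -0.0, -0.002]
contact_force: [-0.3, -0.4, -0.2]
opening: 0.63
finger_force: 42.5
```

```bash
python3 - <<'E'
from h import *
s=ctrl.get_state();print(s['eef_pos'],s['contact_force'],s['tcp_rot'],s['opening'])
E
```

```text
[ 0.56340539 -0.07853876  0.0524819 ] [-0.25095466 -0.39257755 -0.21177491] [ 6.84448747e-01  7.29059195e-01 -1.20453448e-04 -1.60887317e-03] 0.6303767840307948
```

>>> move_arm --plan '[1,-1,-20,0,0,0,40,0,0,-10,0,0,0,40,0,0,-5,0,0,0,40,0,0,0,0,0,0,40,0,0,0,0,0,0,40,0,0,0,0,0,0,40]'

```text
time: 21.2
eef_pos: [0.5661, -0.0801, 0.0192]
tcp_rot: [0.685, 0.729, 0.001, 0.0]
contact_force: [-0.3, -0.3, -0.4]
opening: 0.626
finger_force: 42.6
```

Now 1–2 mm lower, release, and up.

>>> move_arm --plan '[0,0,-1.5,0,0,0,40,0,0,0,0,0,0,40,0,0,0,0,0,0,58,0,0,0,0,0,0,65,0,0,0,0,0,0,72,0,0,0,0,0,0,75,0,0,30,0,0,0,75,0,0,40,0,0,0,75,0,0,40,0,0,0,75,0,0,40,0,0,0,75,0,0,0,0,0,0,75]'

```text
time: 22.3
eef_pos: [0.5695, -0.081, 0.1745]
tcp_rot: [0.684, 0.729, 0.003, 0.006]
contact_force: [-0.3, -0.5, -0.2]
opening: 0.879
finger_force: 0.0
```

>>> move_arm --plan '[-35,9,0,0,0,6.6,85,-35,9,0,0,0,6.6,85,-35,9,0,0,0,6.6,85,-38,10,0,0,0,6.6,85,0,0,-30,0,0,0,85,0,0,-15,0,0,0,85,0,0,0,0,0,0,85,0,0,0,0,0,0,85,0,0,0,0,0,0,85]'

```text
time: 23.2
eef_pos: [0.4233, -0.0431, 0.1226]
tcp_rot: [0.5, 0.866, 0.001, 0.0]
contact_force: [0.2, 0.3, -0.3]
opening: 0.996
finger_force: 0.0
```

```bash
python3 - <<'E'
from h import *
s=ctrl.get_state();print(s['eef_pos'],s['qpos'],s['tcp_rot'],s['opening'])
b=shot('side')
cv2.imwrite('pics/d1.png',cv2.resize(b['color'][120:320,190:390,::-1],(600,600),interpolation=cv2.INTER_CUBIC))
E
```

```text
[ 0.42325975 -0.04310754  0.12263182] [-3.41605530e-01 -1.62109046e-01  2.25953510e+00  1.27849362e-03
  1.04349086e+00 -8.65811789e-01] [5.00015263e-01 8.66016349e-01 6.04479942e-04 2.32473808e-04] 0.996316779677447
```

View pics/d1.png

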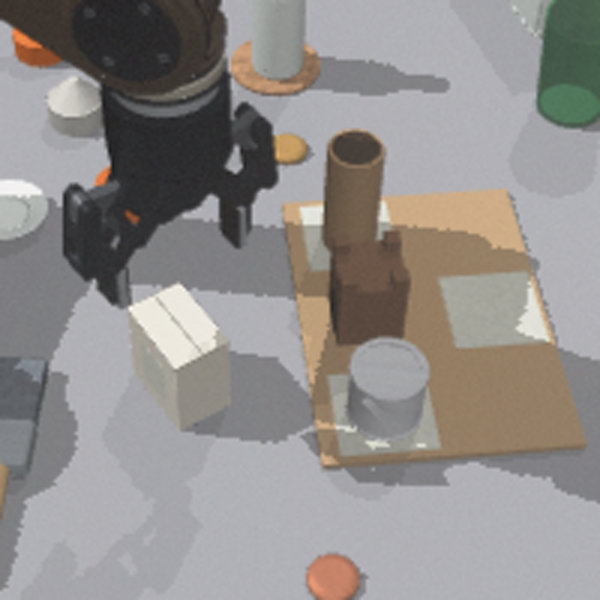

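The tin (crop 387,390), tube and bottle all stand on their marks. The gripper is lined up above the carton, so I descend and grip it.

>>> move_arm --plan '[0,0,-35,0,0,0,85,0,0,-35,0,0,0,85,0,0,-20,0,0,0,85,0,0,0,0,0,0,85,0,0,0,0,0,0,65,0,0,0,0,0,0,50,0,0,0,0,0,0,30,0,0,0,0,0,0,30,0,0,0,0,0,0,30,0,0,0,0,0,0,30,0,0,0,0,0,0,30]' --newtons 40

```text
time: 24.35
eef_pos: [0.4242, -0.0434, 0.0337]
tcp_rot: [0.5, 0.866, 0.001, 0.001]
contact_force: [-0.9, -0.2, 5.5]
opening: 0.513
finger_force: 40.9
```

```bash
python3 - <<'E'
from h import *
s=ctrl.get_state();print(s['eef_pos'],s['qpos'],s['tcp_rot'],s['opening'],s['contact_force'])
E
```

```text
[ 0.42415824 -0.04343369  0.03371424] [-3.41623761e-01  8.02858764e-03  2.30039981e+00  1.50404246e-03
  8.29917802e-01 -8.66160819e-01] [5.00031761e-01 8.66005366e-01 8.39602869e-04 1.49624886e-03] 0.5126691904196268 [-0.89913616 -0.18732993  5.4562641 ]
```

>>> move_arm --plan '[0,0,35,0,0,0,30,0,0,35,0,0,0,30,0,0,35,0,0,0,30,40,8,0,0,0,-5.15,30,40,8,0,0,0,-5.15,30,40,8,0,0,0,-5.15,30,40,8,0,0,0,-5.15,30,40,8,0,0,0,-5.15,30,43,6,0,0,0,-5.15,30,0,0,-40,0,0,0,30,0,0,-30,0,0,0,30,0,0,0,0,0,0,30]'

```text
time: 25.55
eef_pos: [0.6608, 0.004, 0.0602]
tcp_rot: [0.713, 0.702, -0.003, -0.005]
contact_force: [0.1, 0.2, -2.1]
opening: 0.515
finger_force: 41.2
```

>>> move_arm --plan '[0,0,-15,0,0,0,30,0,0,0,0,0,0,30,0,0,0,0,0,0,30,0,0,0,0,0,0,30]'

```text
time: 25.95
eef_pos: [0.6666, 0.0029, 0.0538]
tcp_rot: [0.713, 0.701, 0.002, 0.001]
contact_force: [-0.2, -0.3, -1.2]
opening: 0.511
finger_force: 41.2
```

>>> move_arm --plan '[0,0,-9,0,0,0,30,0,0,-4.5,0,0,0,30,0,0,0,0,0,0,30,0,0,0,0,0,0,30,0,0,0,0,0,0,50,0,0,0,0,0,0,60,0,0,0,0,0,0,70,0,0,0,0,0,0,70]'

```text
time: 26.75
eef_pos: [0.6653, 0.0032, 0.038]
tcp_rot: [0.713, 0.702, 0.0, -0.0]
contact_force: [-0.2, -0.9, -0.8]
opening: 0.822
finger_force: 0.0
```

>>> move_arm --plan '[0,0,30,0,0,0,70,0,0,40,0,0,0,70,0,0,40,0,0,0,70,0,0,40,0,0,0,70,-30,20,0,0,0,4,85,-40,33,0,0,0,4,85,-40,35,0,0,0,4,85,-40,35,0,0,0,4,85,-40,35,0,0,0,4,85,-40,35,0,0,0,4,85,-40,35,0,0,0,4,85,-45,40,0,0,0,4,85]'

```text
time: 27.95
eef_pos: [0.3697, 0.2537, 0.1884]
tcp_rot: [0.491, 0.871, 0.001, -0.0]
contact_force: [0.9, 0.7, -0.7]
opening: 0.993
finger_force: 0.0
```

```bash
python3 - <<'E'
from h import *
s=ctrl.get_state();print(s['eef_pos'],s['tcp_rot'],s['opening'])
t=shot('top');b=shot('side')
print('tube mouth exp',proj(t,(.5675,.096,.106)),proj(b,(.5675,.096,.106)))
print('tin',proj(t,(.5657,-.0798,.056)),proj(b,(.5657,-.0798,.056)),'bottle',proj(t,(.5325,.32,.155)),'cart',proj(t,(.667,.007,.081)),proj(b,(.667,.007,.081)))
A=cv2.resize(t['color'][110:210,140:340,::-1],(800,400),interpolation=cv2.INTER_CUBIC)
B=cv2.resize(b['color'][125:275,240:440,::-1],(266,200),interpolation=cv2.INTER_CUBIC)
B=cv2.resize(b['color'][155:280,270:395,::-1],(800,800))
cv2.imwrite('pics/e_top.png',A)
E
```

```text
[0.36970069 0.25374435 0.18843098] [ 4.90720583e-01  8.71316556e-01  8.50458168e-04 -2.13149108e-04] 0.9932667554378467
tube mouth exp (np.float64(243.55515697340428), np.float64(163.83719680627587)) (np.float64(307.77812291573724), np.float64(168.0834020737332))
tin (np.float64(315.30951994012673), np.float64(169.7889263750343)) (np.float64(318.45909837864355), np.float64(242.848188993565)) bottle (np.float64(142.91036807425678), np.float64(173.00300763098375)) cart (np.float64(281.0494026994371), np.float64(127.63506273590303)) (np.float64(358.21439010448864), np.float64(200.91676454665657))
```

View pics/e_top.png

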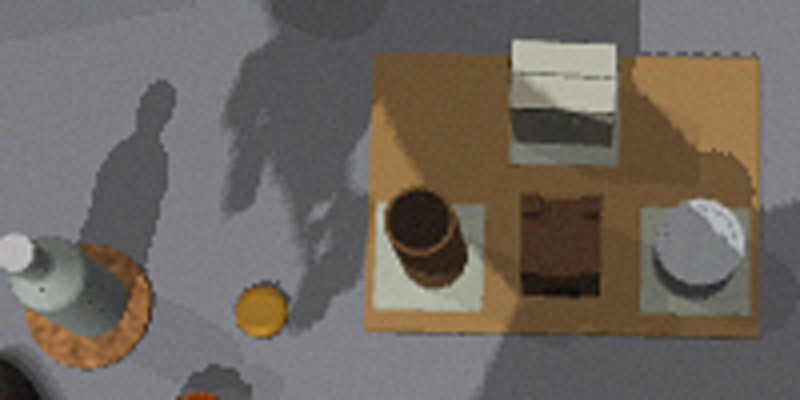

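```bash
python3 - <<'E'
from h import *
t=shot('top');b=shot('side')
print(onz(t,244.6,164.9,.106),onz(b,308,169,.106))
print('bottle',onz(t,144.1,172.6,.155))
# roof apex in live views
print(proj(t,(.3515,.2715,.045)),proj(b,(.3515,.2715,.045)),ctrl.get_state()['eef_pos'])
E
```

```text
[0.56489332 0.0934304  0.106     ] [0.56752962 0.09293022 0.106     ]
bottle [0.53345389 0.3173274  0.155     ]
(np.float64(173.6187262721839), np.float64(254.38519271052442)) (np.float64(213.86666666881612), np.float64(145.33456003635249)) [0.37064304 0.25355009 0.18847192]
```

>>> move_arm --plan '[-10,9,-30,0,0,0,85,-9,9,-30,0,0,0,85,0,0,-40,0,0,0,85,0,0,-40,0,0,0,85,0,0,-25,0,0,0,85,0,0,-10,0,0,0,85,0,0,0,0,0,0,85,0,0,0,0,0,0,85,0,0,0,0,0,0,85]'

```text
time: 29.05
eef_pos: [0.3542, 0.2714, 0.0151]
tcp_rot: [0.492, 0.871, 0.002, 0.001]
contact_force: [-0.5, -0.3, 0.2]
opening: 0.995
finger_force: 0.0
```

>>> move_arm --plan '[-1.5,0,-10,0,0,0,85,0,0,-5,0,0,0,85,0,0,0,0,0,0,85,0,0,0,0,0,0,70,0,0,0,0,0,0,58,0,0,0,0,0,0,40,0,0,0,0,0,0,40,0,0,0,0,0,0,40,0,0,0,0,0,0,40,0,0,0,0,0,0,40]' --newtons 30

```text
time: 30.05
eef_pos: [0.3513, 0.2711, -0.0012]
tcp_rot: [0.492, 0.871, 0.001, -0.0]
contact_force: [0.0, 0.6, 4.8]
opening: 0.57
finger_force: 31.5
```

>>> move_arm --plan '[0,0,40,0,0,0,40,0,0,40,0,0,0,40,0,0,40,0,0,0,40,0,0,40,0,0,0,40,35,-29,0,0,0,-4,40,36,-30,0,0,0,-4,40,36,-30,0,0,0,-4,40,36,-30,0,0,0,-4,40,36,-30,0,0,0,-4,40,36,-29,0,0,0,-4,40,0,0,0,0,0,0,40,0,0,0,0,0,0,40]'

```text
time: 31.25
eef_pos: [0.5656, 0.0921, 0.1571]
tcp_rot: [0.663, 0.749, -0.0, -0.001]
contact_force: [0.5, 0.6, -0.6]
opening: 0.576
finger_force: 31.5
```

>>> move_arm --plan '[0,0,-25,0,0,0,40,0,0,-15,0,0,0,40,0,0,0,0,0,0,40,0,0,0,0,0,0,40,0,0,0,0,0,0,40]'

```text
time: 31.75
eef_pos: [0.5662, 0.0933, 0.1194]
tcp_rot: [0.662, 0.75, 0.001, 0.0]
contact_force: [0.0, 0.0, -0.2]
opening: 0.574
finger_force: 31.5
```

```bash
python3 - <<'E'
from h import *
s=ctrl.get_state();print(s['eef_pos'],s['tcp_rot'],s['opening'])
b=shot('side')
cv2.imwrite('pics/f1.png',cv2.resize(b['color'][110:230,245:365,::-1],(600,600),interpolation=cv2.INTER_CUBIC))
E
```

```text
[0.56624908 0.09328079 0.11940261] [6.61682559e-01 7.49783219e-01 1.10106548e-03 3.21049544e-04] 0.5736978542484106
```

View pics/f1.png

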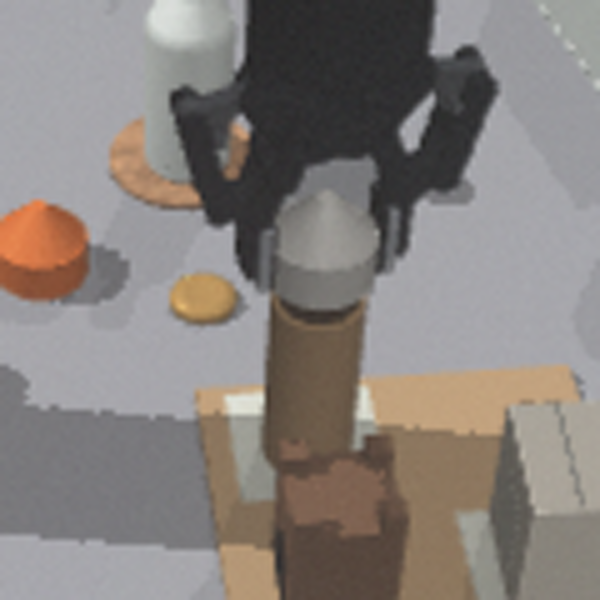

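The roof hangs just above the tube: skirt centre at about crop x 325, against 321 on the tube's axis, so about 1.5 mm too far in +x. I correct that, lower, release and retreat.

>>> move_arm --plan '[-1.5,0,-8,0,0,0,40,0,0,-4,0,0,0,40,0,0,0,0,0,0,40,0,0,0,0,0,0,40,0,0,0,0,0,0,40]'

```text
time: 32.3
eef_pos: [0.5645, 0.0928, 0.1064]
tcp_rot: [0.662, 0.75, 0.001, -0.0]
contact_force: [-0.2, -0.1, -0.5]
opening: 0.572
finger_force: 31.5
```

>>> move_arm --plan '[0,0,-1.5,0,0,0,40,0,0,0,0,0,0,40,0,0,0,0,0,0,53,0,0,0,0,0,0,60,0,0,0,0,0,0,70,0,0,0,0,0,0,80,0,0,0,0,0,0,80,0,0,25,0,0,0,80,0,0,40,0,0,0,80,0,0,40,0,0,0,80,0,0,20,0,0,0,80,0,-40,0,0,0,0,80]'

```text
time: 33.5
eef_pos: [0.5667, 0.0553, 0.2352]
tcp_rot: [0.66, 0.751, 0.004, 0.003]
contact_force: [0.7, -1.8, 0.7]
opening: 0.94
finger_force: 0.0
```

>>> move_arm --plan '[-40,-20,0,0,0,0,80,-40,-40,0,0,0,0,80,0,-45,0,0,0,0,80,0,-45,0,0,0,0,80,0,-45,0,0,0,0,80,0,-45,0,0,0,0,80,0,0,0,0,0,0,80,0,0,0,0,0,0,80,0,0,0,0,0,0,80]'

```text
time: 34.4
eef_pos: [0.4889, -0.1815, 0.2296]
tcp_rot: [0.662, 0.75, 0.001, -0.001]
contact_force: [-0.3, -0.4, -0.5]
opening: 0.935
finger_force: 0.0
```

```bash
python3 - <<'E'
from h import *
s=ctrl.get_state();print(s['eef_pos'],s['contact_force'])
t=shot('top');b=shot('side')
A=cv2.resize(t['color'][110:210,130:340,::-1],(798,380),interpolation=cv2.INTER_CUBIC)[:,:500]
B=cv2.resize(b['color'][110:270,240:390,::-1],(300,320),interpolation=cv2.INTER_CUBIC)
B=cv2.copyMakeBorder(B,0,60,0,0,cv2.BORDER_CONSTANT)
cv2.imwrite('pics/z.png',np.hstack([A,B]))
E
```

```text
[ 0.48892014 -0.18153905  0.22961781] [-0.34734371 -0.41371588 -0.47813775]
```

View pics/z.png

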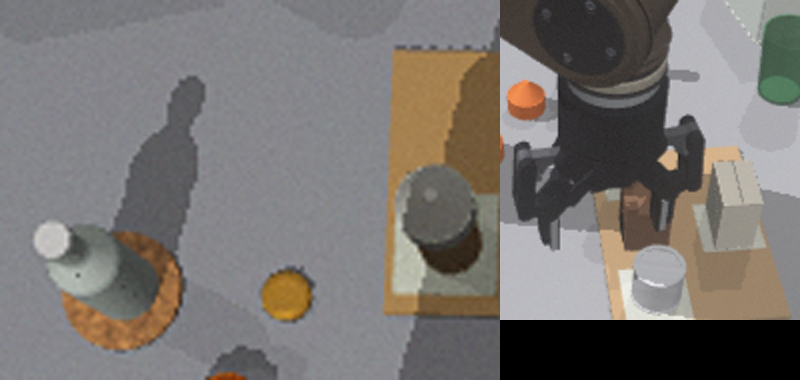

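The roof sits centred on the tube (438,205), the bottle stands on the coaster (centre 122,290), and the tin and carton are on their squares. The arm is clear of everything, so I'm handing in.

```bash
python3 -c "
from h import *
print(order.sign_off())"
```

```text
the job is handed in; nothing more can be done
None
```

The job is handed in, with no result reported back: the tube with its roof, the tin and the carton stand within about 3 mm of their square centres, the bottle stands upright on the coaster (its cap measured about 4 mm off centre), and everything is released, at 34 s of the 144 s limit.

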